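Pull the dead relay and probe its socket

ROBOT

A 6-joint arm with a two-finger parallel gripper is mounted at the origin on the work surface. World frame = base frame: x ahead of the robot, y to its left, z up, the work surface at z = 0. Lengths are in m, angles in rad, forces in N, time in s.
With the tool pointing down it reaches from about 0.375 to 0.975 m from the base axis. Payload 3.8 kg.
Tool frame: the origin (TCP) lies midway between the tips of the shut fingers; the grasp point (between the pads) lies 19 mm behind it; z points along the fingers, y is the line along which they close (so a half turn about z gives the same grasp; the last joint's range is limited). The gripper opens to 85 mm and grips with 20 to 120 N. Pads are 22 mm wide; open, the fingers measure 114 mm over their backs; the gripper's body (76 mm by 85 mm) begins 54 mm behind the grasp point. The pads swing forward as they close: fully open they stand 13 mm farther back than shut.
Start: joints at [-1.38, 0.264, 1.604, -0, 1.274, -0.037], TCP at [0.152, -0.658, 0.231] pointing down, gripper open.
Joint ranges: [-2.63, 2.63], [-0.94, 2.18], [0.31, 2.57], [-1.31, 4.45], [0, 2.66], [-2.55, 2.55]. Speed limits (rad/s): [2.57, 2.57, 3.14, 3.14, 3.14, 3.14].

INTERFACE

Orientations are given as a rotation vector (axis times angle).
In Python, from workcell import bot, read_camera, camera_info, ticket gives the robot as it stands.
- The arm moves only by the tool servo_tool, never from a script. Its argument "targets" is a list of rows, each an object of numbers: "hand": the closure, from -1 (fully open) to 1 (shut); "x", "y", "z": the shift along the tool's x, y, z as a fraction of full scale; "roll": the turn about the tool's z as a fraction of full scale. In form: [{"hand": .., "x": .., "y": .., "z": .., "roll": ..}, ...]. A call has 1 to 10 rows; each row is the pose to reach, as a shift and turn from the pose commanded when the call began, along the tool's axes at that moment, turning the shorter way round; what a row does not reach only later rows make up. Full scale, the value 1, is 50 cm for a shift and 180 degrees for a turn. A row lasts 1/12 s, in which the tool goes at most 41.7 mm and 7.16 degrees, less where a joint would pass 70% of its speed; a pose out of reach is approached as far as the arm can. A call with a number of a shift or a turn outside -1 to 1 is refused whole. A call with a gripper value outside its range is refused whole. The fingers move at their own pace and stop on an object; "grip_force" is the grip in N (left out, the last holds). Time passes only in rows, so rows that repeat a pose let the fingers close. It gives the time, the measured TCP pose, the force, the opening and the grip force at its end, in the units of the state.
- bot.read_state(): the state, without advancing time (a new reading comes with each control period).
- read_camera(name): name is "scene" or "top" or "wrist"; returns the picture (384x512x3 uint8, red, green, blue); there is no depth.
- camera_info(name): a dict with "fx", "fy", "cx", "cy" (pixels), "k1" (the pictures are not rectified: a ray, as slopes to the right and down, at radius r is drawn at 1 + k1 r^2 times it, then the intrinsics apply), "eye" and "orientation" of the camera in the world; the wrist camera has in their place "T_tool_cam" (4x4, takes a point from camera to tool coordinates, whose origin is the TCP and whose axes are the flange's). Camera axes: x right, y down, z forward; pixel columns grow to the right and rows downward; lengths in m; the calibration is good to about 2 mm. A picture is of the moment at which its call begins: read the wrist's pose just before it. camera_info takes no time and is no camera call.
- ticket.finish_job(): hands the job in; it is judged then, once.
The state is a dict: "time": time; "q": joint angles; "joint_vel": joint speeds; "joint_torque": joint torques, N m; "tool_pos": TCP position; "tcp_rot": TCP orientation; "wrist_force": force on the tool from outside, world axes, zero at the start; "torque": the same for the moment, N m; "width": opening from 0.0 (shut) to 1.0 (fully open); "grip_force": force on a finger pad.
Only numpy, scipy, OpenCV 4.12 (cv2) and the standard library are available. Lean on these libraries where they do the work, as an engineer would, in place of code of your own. Each camera call takes 0.05 s, during which the arm holds its last target. There are 200 camera calls.

TASK

Pull the taller of the two relays out of its socket on the sloping circuit board and drop it into the slatted reject basket. Then take the test probe out of its holder and hold its tip on the round brass pad in the middle of the emptied socket, the probe square to the sloping board and pushed gently until its spring tip is about half way in. Finish while still holding the probe there; leave the squat relay in its socket and the spool, jar and screwdriver alone.

Things in the scene. Friction and masses are not known exactly. Their poses are not given: they have to be found in the camera images.
- board: green circuit board, 120 (x) by 200 (y) mm, on a fixed stand, sloping 20 degrees, low edge to the robot. Origin: middle of its upper face, 66 mm above the bench; z: square out of the board, x: up the slope, y: to its left. Two sockets centred at y = +50 and -50 mm: rims 6 mm high, 3 thick, inside 37 (x) by 29 (y) mm. At the upper edge a connector 9 mm high, x 43 to 57.
- pad_left: round brass test pad, 14 mm across, in the middle of the left socket (board y = +50 mm); origin at the centre of its upper face, 2.5 mm above the board; axes as the board's (z square out of the board). A relay plugged into the socket covers it.
- pad_right: the same pad in the right socket (board y = -50 mm).
- tall_relay: the taller, dead relay: grey block 34 (own x) by 26 (own y) mm, 46 mm high with its four 4 mm pins, about 60 g, standing loosely (1.5 mm play, no latch) in the left or the right socket. Origin: centre of its underside, at the feet of the pins; z: up through the relay (square to the board at the start); x: up the slope.
- tall_relay_mid (a point): middle of the taller relay, 23 mm above its underside.
- squat_relay: the lower relay, to stay in its socket: same plan, 28 mm high; origin at the centre of its underside, axes likewise.
- basket: reject basket, slatted steel box open at the top, 170 (own x) by 190 (own y) mm, 65 mm high, walls 4 mm; fixed to the bench. Origin: centre of its underside; z up. On the left or on the right of the board.
- holder: probe holder: black block 80 by 80 mm, 60 mm high, with an upright 16 mm hole; fixed to the bench, across the board from the basket. Origin: centre of its underside; z up; its sides lie along its x and y.
- probe: test probe, about 100 g, upright in the holder, tip down, its flange resting on the holder's top. z: along the probe, tip to tail; origin: end of the spring tip when fully out (10 mm above the bench in the holder). Along z: spring tip 0 to 18 mm, nose (12 mm across) to 50, round flange (34 mm across) to 55, grey handle 18 by 18 mm (flats along own x and y) to 150 mm (tail).
- probe_tip (a point): the very end of the probe's spring tip (5 mm ball end); it moves into the probe as it is pressed.
- plunger (a joint): how far the spring tip is pushed into the probe, m: 0 fully out, 0.012 at its stop. Takes about 1 N to start moving, 3 N half way, 5 N near the stop; beyond that it is rigid.
- spool: grey plastic spool, 54 mm across, 46 mm high, standing on the bench beyond one end of the board (the jar is beyond the other); bystander. Origin: centre of its underside.
- screwdriver: screwdriver lying on the bench beyond the board, roughly along world y; bystander. Origin under its middle.
- jar: small jar with a white cap, 48 mm across, 50 mm high; stands on the bench beyond the board's left or right end; bystander. Origin: centre of its underside.
Not all that is in view belongs to the job. What is shaped like the holder but orange is not meant. What is shaped like the tall_relay but orange is not meant.

How it is judged:
By the outcome, as a careful person would: the job done as asked, in the order asked, and still so for the second after the job is handed in, while the arm keeps its last pose, push and grip.
It also fails if it takes over 64 s, if anything falls off the work surface, if the arm or the gripper's body presses on something with over 40 N, if the wrist force passes 120 N, or if a joint passes its speed limit or range.

## Working session

There is one attempt and no reset: what is moved stays moved. The work goes in short steps, Python scripts to look and compute and a tool call to move; the robot and the scene stay as the last step left them, time stands still between calls to the robot, and variables do not carry over. Pictures are saved under pics/ and viewed, at most 10 in all, crops included, and the job is handed in when it is done.

Besides the shell and the picture viewer there is one more tool, called as name(argument=value, ...), one argument or row to a line, values as JSON. servo_tool: Moves the arm, as the interface text tells. Its arguments: {"type":"object","properties":{"targets":{"type":"array"},"grip_force":{"type":"number"}},"required":["targets"]}

```bash
mkdir -p pics; ls; python3 - <<'E'
from workcell import bot, read_camera, camera_info
import cv2,numpy as np
print(bot.read_state())
for n in ["scene","top","wrist"]:
    i=read_camera(n); cv2.imwrite(f"pics/{n}0.png",i[...,::-1]); print(n,camera_info(n))
a=cv2.imread("pics/scene0.png");b=cv2.imread("pics/top0.png")
E
```

```text
pics
{'time': 0.0, 'q': array([-1.37990332e+00,  2.64760173e-01,  1.60540067e+00, -9.44396424e-06,
        1.27369365e+00, -3.69042096e-02]), 'joint_vel': array([-0.00143453, -0.00120709, -0.00030854,  0.00028127,  0.00092931,
       -0.0008112 ]), 'joint_torque': array([ 6.75673509e-04, -5.15111840e+01, -3.67313397e+01,  1.92125990e-04,
        1.28903883e-02, -8.53238813e-07]), 'tool_pos': array([ 0.15228808, -0.65683423,  0.22994289]), 'tcp_rot': array([-3.11899655e+00, -3.56797972e-01,  2.87214817e-04]), 'wrist_force': array([-0.67105756,  0.06225029,  0.12839454]), 'torque': array([-0.03268593,  0.00375137,  0.01140447]), 'grip_force': 0.0, 'width': 0.9978714485157256}
scene {'fx': 379.57713471037596, 'fy': 379.57713471037596, 'cx': 252.7613256434962, 'cy': 189.34725339600317, 'k1': -0.10397717737743555, 'eye': array([ 1.01221039, -0.41983332,  0.96206064]), 'orientation': array([-2.40328076, -1.04986246,  0.31177911])}
top {'fx': 390.75010612131064, 'fy': 390.75010612131064, 'cx': 251.67140909859464, 'cy': 192.7619058297028, 'k1': -0.020704349003399784, 'eye': array([ 0.43975231, -0.0572573 ,  1.22642041]), 'orientation': array([-2.16965309,  2.14376243, -0.15045925])}
wrist {'fx': 290.85468034261817, 'fy': 290.85468034261817, 'cx': 255.29631062455252, 'cy': 192.91838444121478, 'k1': -0.016921365804435425, 'T_tool_cam': array([[-1.38996721e-03, -9.64384637e-01, -2.64500168e-01,
         6.70225144e-02],
       [ 9.99998919e-01, -1.21377798e-03, -8.29552847e-04,
        -2.93927464e-04],
       [ 4.78963541e-04, -2.64501036e-01,  9.64385282e-01,
        -1.41484156e-01],
       [ 0.00000000e+00,  0.00000000e+00,  0.00000000e+00,
         1.00000000e+00]])}
```

View pics/scene0.png

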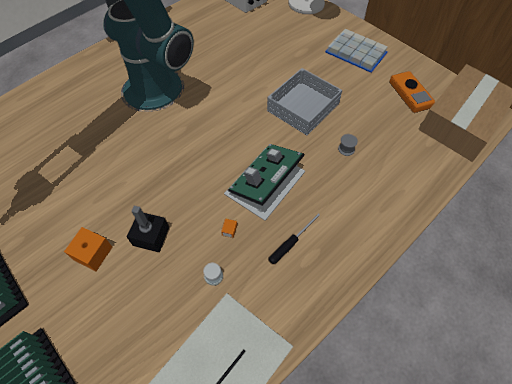

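View pics/top0.png

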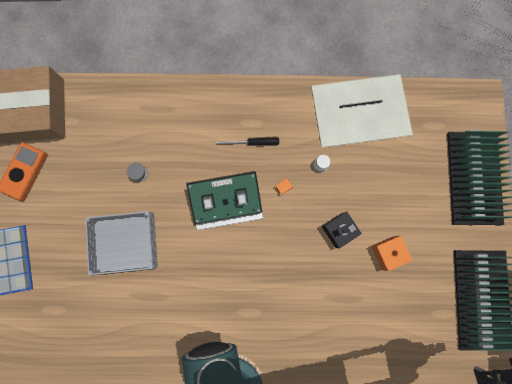

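```bash
python3 - <<'E'
import cv2,numpy as np
a=cv2.imread("pics/scene0.png")[135:225,215:315];b=cv2.imread("pics/top0.png")[165:235,180:295]
c=cv2.imread("pics/top0.png")[205:255,315:367]; d=cv2.imread("pics/scene0.png")[195:255,115:175]
z=lambda i,w,h:cv2.resize(i,(w,h),interpolation=cv2.INTER_CUBIC)
cv2.imwrite("pics/c1.png",np.vstack([np.hstack([z(a,400,360),z(b,400,243+117)[:,:]]),np.hstack([z(c,400,240)[:, :],z(d,400,240)])]))
E
```

```text
(no output)
```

View pics/c1.png

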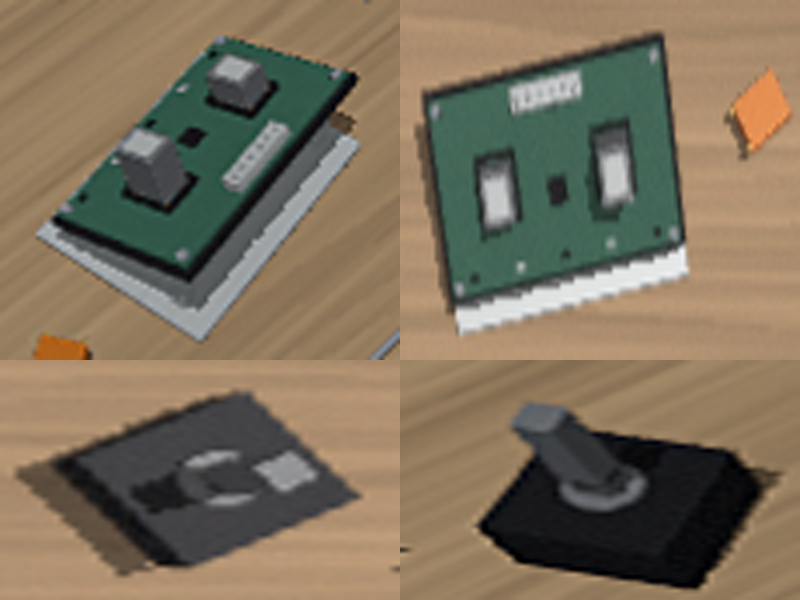

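```bash
cat > h.py <<'E'
import numpy as np, cv2
from scipy.spatial.transform import Rotation as R
from scipy.optimize import least_squares
from workcell import bot, read_camera, camera_info
def campose(n, st=None):
    c=camera_info(n)
    if n!="wrist": return c,np.array(c["eye"]),R.from_rotvec(c["orientation"]).as_matrix()
    T=np.array(c["T_tool_cam"]); Rt=R.from_rotvec(st["tcp_rot"]).as_matrix()
    return c,st["tool_pos"]+Rt@T[:3,3],Rt@T[:3,:3]
def proj(cam,P):
    c,e,M=cam; p=(np.atleast_2d(P)-e)@M; s=p[:,:2]/p[:,2:]
    s=s*(1+c["k1"]*(s**2).sum(1,keepdims=True))
    return s*[c["fx"],c["fy"]]+[c["cx"],c["cy"]]
def fit(obs,model,x0,**k):
    "obs: list of (cam, pts_px, model indices->pts function arg)"
    r=least_squares(lambda x:np.concatenate([(proj(cam,model(x)[idx])-px).ravel() for cam,px,idx in obs]),x0,**k)
    return r.x,np.sqrt(np.mean(r.fun**2))
def yawpts(x,y,yaw,P,z0=0): return P@R.from_euler('z',yaw).as_matrix().T+[x,y,z0]
def boardR(yaw): return R.from_euler('z',yaw).as_matrix()@R.from_euler('y',-20,degrees=True).as_matrix()
def board(x,y,yaw,P): return np.atleast_2d(P)@boardR(yaw).T+[x,y,0.066]
def move(target,st=None,xang=None):
    "world TCP target and world heading (rad) of tool x -> servo numbers"
    st=st or bot.read_state(); M=R.from_rotvec(st["tcp_rot"]).as_matrix()
    d=M.T@(np.array(target)-st["tool_pos"]); h=np.arctan2(M[1,0],M[0,0])
    o=np.round(d/0.5,4)
    if xang is not None:
        t=-(xang-h); t=(t+np.pi/2)%np.pi-np.pi/2   # tool z down: +roll = -yaw ; modulo half turn
        return o,"roll",round(t/np.pi,4),"heading",h
    return o,"heading",h
E
python3 - <<'E'
from h import *
top=campose("top");sc=campose("scene")
C=np.array([[.06,.1,0],[.06,-.1,0],[-.06,-.1,0],[-.06,.1,0]])
m=lambda x:board(*x,C)
o=[(top,np.array([[186.9,183.1],[255.3,171.8],[261.7,212.6],[195.8,223.9]]),[0,1,2,3]),
(sc,np.array([[303.8,153.8],[262.5,204.5],[228,190],[270,144.3]]),[0,1,2,3])]
print(fit(o[:1],m,[.44,0,0]),fit(o[1:],m,[.44,0,0]),fit(o,m,[.44,0,0]))
# holder top-view corners (crop 400x240 from 52x50 at 315,205)
f=lambda u,v:(315+u/400*52,205+(v-360)/240*50)
H=np.array([[.04,.04,.06],[.04,-.04,.06],[-.04,-.04,.06],[-.04,.04,.06]])
px=np.array([f(65,460),f(245,392),f(358,495),f(185,565)])
print(fit([(top,px,[0,1,2,3])],lambda x:yawpts(*x,H),[.33,-.33,.3]))
# basket inner: corners of top rim in top image
B=np.array([[.085,.095,.065],[.085,-.095,.065],[-.085,-.095,.065],[-.085,.095,.065]])
px=np.array([[87,216],[153,211],[157,270],[88,275]])
print(fit([(top,px,[0,1,2,3])],lambda x:yawpts(*x,B),[.3,.35,0]))
st=bot.read_state(); print(R.from_rotvec(st["tcp_rot"]).as_matrix().round(4))
E
```

```text
(array([0.57663172, 0.01427925, 0.18340211]), np.float64(0.9415263047127277)) (array([0.58309694, 0.01460666, 0.19058533]), np.float64(0.9018507733675202)) (array([0.5797762 , 0.01474145, 0.18778769]), np.float64(1.1937067846587244))
(array([ 0.48715499, -0.33816889,  0.5805641 ]), np.float64(0.5027333837031568))
(array([0.44019525, 0.31767204, 0.09151434]), np.float64(1.2350628488488957))
[[ 9.742e-01  2.258e-01 -4.000e-04]
 [ 2.258e-01 -9.742e-01  1.700e-03]
 [ 0.000e+00 -1.800e-03 -1.000e+00]]
```

```bash
python3 -c "
from h import *
print(move([.487,-.338,.22],xang=.188))"
```

```text
(array([ 0.7962, -0.4703,  0.0213]), 'roll', np.float64(0.0127), 'heading', np.float64(0.2277628619558262))
```

servo_tool(
  targets=[
    {"hand":-1,"x":0.796,"y":-0.47,"z":0.02,"roll":0.013},
    {"hand":-1,"x":0.796,"y":-0.47,"z":0.02,"roll":0.013},
    {"hand":-1,"x":0.796,"y":-0.47,"z":0.02,"roll":0.013},
    {"hand":-1,"x":0.796,"y":-0.47,"z":0.02,"roll":0.013},
    {"hand":-1,"x":0.796,"y":-0.47,"z":0.02,"roll":0.013},
    {"hand":-1,"x":0.796,"y":-0.47,"z":0.02,"roll":0.013},
    {"hand":-1,"x":0.796,"y":-0.47,"z":0.02,"roll":0.013},
    {"hand":-1,"x":0.796,"y":-0.47,"z":0.02,"roll":0.013},
    {"hand":-1,"x":0.796,"y":-0.47,"z":0.02,"roll":0.013},
    {"hand":-1,"x":0.796,"y":-0.47,"z":0.02,"roll":0.013},
  ],
)

```text
time: 0.98
tool_pos: [0.455, -0.3684, 0.2221]
tcp_rot: [-3.128, -0.293, 0.0]
wrist_force: [0.9, 0.4, -0.6]
width: 0.999
grip_force: 0.0
```

```bash
python3 -c "
from h import *
s=bot.read_state();print(s['tool_pos'],s['joint_vel'].round(3));print(move([.487,-.338,.22],xang=.188))"
```

```text
[ 0.45500508 -0.36842003  0.22205107] [ 0.856  0.104 -0.095 -0.003 -0.019  0.845]
(array([ 0.0742, -0.0479,  0.0041]), 'roll', np.float64(-0.0004), 'heading', np.float64(0.18682478676611877))
```

servo_tool(
  targets=[
    {"hand":-1,"x":0.05,"y":-0.035,"z":0},
    {"hand":-1,"x":0.05,"y":-0.035,"z":0},
    {"hand":-1,"x":0.05,"y":-0.035,"z":0},
    {"hand":-1,"x":0.05,"y":-0.035,"z":0},
  ],
)

```text
invalid input
```

```bash
python3 -c "
from h import *
s=bot.read_state();i=read_camera('wrist');print(s['tool_pos'],s['joint_vel'].round(3))
cv2.imwrite('pics/w1.png',i[...,::-1]);np.save('pics/w1.npy',np.r_[s['tool_pos'],s['tcp_rot']])"
```

```text
[ 0.45500508 -0.36842003  0.22205107] [ 0.856  0.104 -0.095 -0.003 -0.019  0.845]
```

View pics/w1.png

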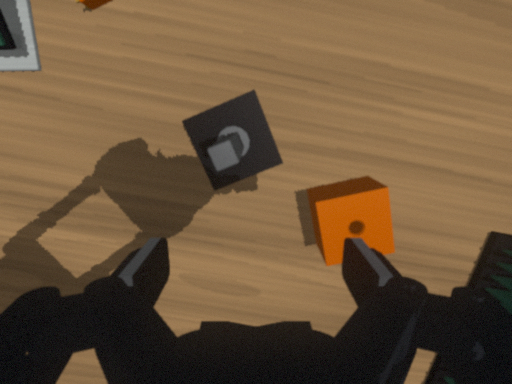

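```bash
cat > f.py <<'E'
from h import *
def refine_tail(img,uv):
    g=cv2.cvtColor(img,cv2.COLOR_BGR2GRAY); s=int(g[int(uv[1]),int(uv[0])])
    m=(abs(g.astype(int)-s)<12).astype(np.uint8); m=cv2.morphologyEx(m,cv2.MORPH_OPEN,np.ones((3,3)))
    n,l,st,ce=cv2.connectedComponentsWithStats(m,connectivity=4); k=l[int(uv[1]),int(uv[0])]
    return s,cv2.minAreaRect(np.argwhere(l==k)[:,::-1].astype(np.float32)),st[k]
if __name__=="__main__":
    v=np.load('pics/w1.npy'); cam=campose("wrist",dict(tool_pos=v[:3],tcp_rot=v[3:]))
    img=cv2.imread('pics/w1.png'); s,r,stt=refine_tail(img,(222,154)); print(s,r,stt)
    H=np.array([[.04,.04,.06],[.04,-.04,.06],[-.04,-.04,.06],[-.04,.04,.06]])
    px=np.array([[184,123],[254,91],[282,160],[215,188]])
    print(fit([(cam,px,[0,1,2,3])],lambda x:yawpts(*x,H),[.48,-.34,.58]))
    b=cv2.boxPoints(r); 
    T=np.array([[.009,.009,.16],[.009,-.009,.16],[-.009,-.009,.16],[-.009,.009,.16]])
    # order box to match: UL,UR,LR,LL
    c=b.mean(0);a=np.arctan2(b[:,1]-c[1],b[:,0]-c[0]);b=b[np.argsort(a)];print(b)
    print(fit([(cam,b,[0,1,2,3])],lambda x:yawpts(*x,T),[.48,-.34,.5]))
    print(fit([(cam,np.array([[234,140]]),[0])],lambda x:np.array([[x[0],x[1],.065]]),[.48,-.34]))
E
python3 f.py
```

```text
97 ((222.8793182373047, 155.0517120361328), (23.372547149658203, 23.10993766784668), 66.80140686035156) [209 141  28  28 526]
(array([ 0.48838814, -0.33895488,  0.58951637]), np.float64(2.0854770027943705))
[[207.65517 148.86206]
 [228.89656 139.7586 ]
 [238.10347 161.24136]
 [216.86208 170.34482]]
(array([ 0.4886229 , -0.33848844,  0.57566269]), np.float64(1.2166900206724869))
(array([ 0.49097696, -0.33912917]), np.float64(1.2058310082691391e-13))
```

servo_tool(
  targets=[
    {"hand":-1,"x":0.2,"y":-0.4,"z":-0.06,"roll":0},
    {"hand":-1,"x":0.2,"y":-0.5,"z":-0.06,"roll":0},
    {"hand":-1,"x":0.2,"y":-0.56,"z":-0.06,"roll":0},
    {"hand":-1,"x":0.2,"y":-0.56,"z":-0.06,"roll":0},
    {"hand":-1,"x":0.2,"y":-0.56,"z":-0.06,"roll":0},
    {"hand":-1,"x":0.2,"y":-0.56,"z":-0.06,"roll":0},
    {"hand":-1,"x":0.2,"y":-0.56,"z":-0.06,"roll":0},
    {"hand":-1,"x":0.2,"y":-0.56,"z":-0.06,"roll":0},
    {"hand":-1,"x":0.2,"y":-0.56,"z":-0.06,"roll":0},
    {"hand":-1,"x":0.2,"y":-0.56,"z":-0.06,"roll":0},
  ],
)

```text
time: 1.87
tool_pos: [0.5001, -0.0767, 0.2521]
tcp_rot: [3.127, 0.296, -0.001]
wrist_force: [0.2, 0.6, 0.1]
width: 1.0
grip_force: 0.0
```

```bash
python3 -c "
from h import *
s=bot.read_state();i=read_camera('wrist');print(s['tool_pos'],s['joint_vel'].round(3))
cv2.imwrite('pics/w2.png',i[...,::-1]);np.save('pics/w2.npy',np.r_[s['tool_pos'],s['tcp_rot']])"
```

```text
[ 0.50011315 -0.07670413  0.25210054] [-0.035  0.007  0.001 -0.002 -0.002  0.003]
```

View pics/w2.png

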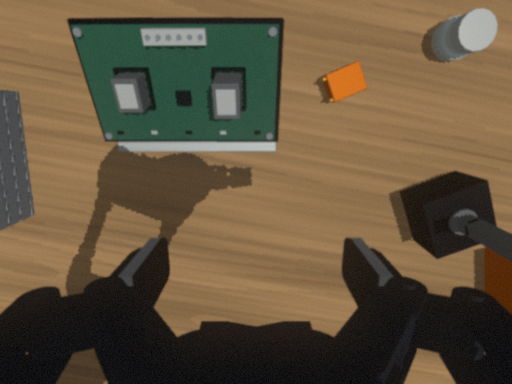

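```bash
python3 - <<'E'
from h import *
v=np.load('pics/w2.npy'); cam=campose("wrist",dict(tool_pos=v[:3],tcp_rot=v[3:]))
C=np.array([[.06,.1,0],[.06,-.1,0],[-.06,-.1,0],[-.06,.1,0]])
px=np.array([[69,22],[282,19],[277,140],[107,141]])
x,e=fit([(cam,px,[0,1,2,3])],lambda x:board(*x,C),[.58,.014,.188]);print(x,e)
print(proj(cam,board(*x,C))-px)
# relay tops, corners & centres
for n,y,h in (("tallR",-.05,.046),("squatL",.05,.028)):
    for z0 in (0,.0025): print(n,proj(cam,board(*x,[[0,y,h+z0],[.017,y+.013,h+z0],[-.017,y-.013,h+z0]])).round(1).tolist())
img=cv2.imread('pics/w2.png');g=cv2.cvtColor(img,cv2.COLOR_BGR2GRAY)
for u,w in ((228,101),(127,96)):
    m=(g>g[w,u]-25).astype(np.uint8);n,l,st,ce=cv2.connectedComponentsWithStats(m,connectivity=4);k=l[w,u];print(st[k],ce[k])
E
```

```text
[0.57908629 0.01572256 0.19392289] 1.5688150225866926
[[ 1.72502504  1.2888161 ]
 [-1.42222472  1.59144858]
 [-0.81410381 -2.36551321]
 [ 0.5007305  -1.99702423]]
tallR [[227.9, 99.4], [212.3, 80.7], [242.4, 116.9]]
tallR [[227.7, 100.3], [212.0, 81.4], [242.3, 117.9]]
squatL [[128.1, 94.7], [110.1, 76.9], [145.0, 111.3]]
squatL [[127.2, 95.5], [109.0, 77.6], [144.2, 112.2]]
[216  90  20  25 468] [225.65384615 101.89529915]
[115  84  23  25 423] [126.11820331  95.5248227 ]
```

```bash
cat >> h.py <<'E'
B=(.579,.0155,.193)
E
python3 - <<'E'
from h import *
g=board(*B,[[0,-.05,.034]])[0]; t=g-[0,0,.019]; n=boardR(B[2])[:,2]
print(t,n); s=bot.read_state()
print(move(t+[0,0,.07],s,B[2]), move(t,s)); print("normal in tool/0.5 per 30mm",R.from_rotvec(s['tcp_rot']).as_matrix().T@n*.03/.5)
E
```

```text
[ 0.57717742 -0.03580209  0.07894955] [-0.33566994 -0.06560085  0.93969262]
(array([ 0.1673, -0.0533,  0.2058]), 'roll', np.float64(-0.0019), 'heading', np.float64(0.18700853212901686)) (array([ 0.1674, -0.0534,  0.3458]), 'heading', np.float64(0.18700853212901686))
normal in tool/0.5 per 30mm [-0.02056272  0.00016223 -0.0563662 ]
```

servo_tool(
  targets=[
    {"hand":-1,"x":0.167,"y":-0.053,"z":0.205,"roll":-0.002},
    {"hand":-1,"x":0.167,"y":-0.053,"z":0.205,"roll":-0.002},
    {"hand":-1,"x":0.167,"y":-0.053,"z":0.205,"roll":-0.002},
    {"hand":-1,"x":0.167,"y":-0.053,"z":0.205,"roll":-0.002},
    {"hand":-1,"x":0.167,"y":-0.053,"z":0.205,"roll":-0.002},
    {"hand":-1,"x":0.167,"y":-0.053,"z":0.205,"roll":-0.002},
    {"hand":-1,"x":0.167,"y":-0.053,"z":0.205,"roll":-0.002},
  ],
)

```text
time: 2.5
tool_pos: [0.5776, -0.0366, 0.1512]
tcp_rot: [3.126, 0.301, 0.002]
wrist_force: [0.6, 1.0, 0.2]
width: 1.002
grip_force: 0.0
```

```bash
python3 -c "
from h import *
s=bot.read_state();i=read_camera('wrist');print(s['tool_pos'])
cv2.imwrite('pics/w3.png',i[...,::-1]);np.save('pics/w3.npy',np.r_[s['tool_pos'],s['tcp_rot']])
print(move([.5772,-.0358,.0789],s,B[2]));cam=campose('wrist',s)
for h in (0,.046):print(proj(cam,board(*B,[[.017,-.037,h],[.017,-.063,h],[-.017,-.063,h],[-.017,-.037,h],[0,-.05,h]])).round(1).tolist())
print(proj(cam,board(*B,[[.06,-.1,0],[.06,.1,0]])).round(1))"
```

```text
[ 0.5776214  -0.03656018  0.15119745]
(array([-0.0007, -0.0018,  0.1446]), 'roll', np.float64(-0.0004), 'heading', np.float64(0.19167918630635794))
[[237.8, 166.9], [271.6, 166.8], [270.4, 202.1], [239.3, 202.2], [254.8, 185.2]]
[[234.3, 203.1], [275.0, 203.0], [273.2, 241.3], [236.4, 241.4], [254.7, 223.2]]
[[327.5 112.2]
 [ 37.4 113.7]]
```

View pics/w3.png

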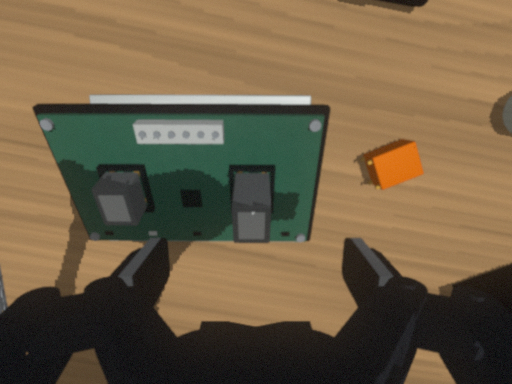

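servo_tool(
  targets=[
    {"hand":-1,"x":0,"y":-0.004,"z":0.07,"roll":0},
    {"hand":-1,"x":0,"y":-0.004,"z":0.144,"roll":0},
    {"hand":-1,"x":0,"y":-0.004,"z":0.144,"roll":0},
    {"hand":-1,"x":0,"y":-0.004,"z":0.144,"roll":0},
    {"hand":1,"x":0,"y":-0.004,"z":0.144,"roll":0},
    {"hand":1,"x":0,"y":-0.004,"z":0.144,"roll":0},
    {"hand":1,"x":0,"y":-0.004,"z":0.144,"roll":0},
    {"hand":1,"x":0,"y":-0.004,"z":0.144,"roll":0},
    {"hand":1,"x":0,"y":-0.004,"z":0.144,"roll":0},
    {"hand":1,"x":0,"y":-0.004,"z":0.144,"roll":0},
  ],
  grip_force=40,
)

```text
time: 3.38
tool_pos: [0.5779, -0.0329, 0.0792]
tcp_rot: [3.127, 0.303, 0.003]
wrist_force: [-0.9, 0.4, 5.7]
width: 0.298
grip_force: 42.2
```

servo_tool(
  targets=[
    {"hand":1,"x":0,"y":0,"z":0,"roll":0},
    {"hand":1,"x":0,"y":0,"z":0,"roll":0},
    {"hand":1,"x":0,"y":0,"z":0,"roll":0},
    {"hand":1,"x":0,"y":0,"z":0,"roll":0},
  ],
)

```text
time: 3.72
tool_pos: [0.5779, -0.0329, 0.0792]
tcp_rot: [3.127, 0.303, 0.003]
wrist_force: [-2.1, -0.1, 6.2]
width: 0.296
grip_force: 42.2
```

servo_tool(
  targets=[
    {"hand":1,"x":-0.004,"y":0,"z":-0.011,"roll":0},
    {"hand":1,"x":-0.008,"y":0,"z":-0.022,"roll":0},
    {"hand":1,"x":-0.014,"y":0,"z":-0.038,"roll":0},
    {"hand":1,"x":-0.021,"y":0,"z":-0.056,"roll":0},
    {"hand":1,"x":-0.042,"y":0,"z":-0.112,"roll":0},
    {"hand":1,"x":-0.042,"y":0,"z":-0.16,"roll":0},
    {"hand":1,"x":-0.042,"y":0,"z":-0.24,"roll":0},
    {"hand":1,"x":-0.042,"y":0,"z":-0.24,"roll":0},
    {"hand":1,"x":-0.042,"y":0,"z":-0.24,"roll":0},
    {"hand":1,"x":-0.042,"y":0,"z":-0.24,"roll":0},
  ],
)

```text
time: 4.55
tool_pos: [0.5562, -0.0371, 0.1984]
tcp_rot: [3.127, 0.303, 0.001]
wrist_force: [0.1, -0.4, -1.7]
width: 0.3
grip_force: 41.4
```

```bash
python3 -c "
from h import *
s=bot.read_state();i=read_camera('wrist');print(s['tool_pos'],s['width'],s['wrist_force'])
cv2.imwrite('pics/w4.png',i[...,::-1]);np.save('pics/w4.npy',np.r_[s['tool_pos'],s['tcp_rot']])
print(move([.44,.318,.2],s,.0915),move([.44,.318,.05],s,.0915))
cam=campose('wrist',s);print(proj(cam,board(*B,[[0,-.05,.0025],[0,.05,.028]])))"
```

```text
[ 0.5561992  -0.03709063  0.19839765] 0.2997020481048507 [ 0.06420548 -0.36514498 -1.70813944]
(array([-0.0917, -0.7416, -0.0035]), 'roll', np.float64(0.0324), 'heading', np.float64(0.19318092302613096)) (array([-0.092 , -0.7417,  0.2965]), 'roll', np.float64(0.0324), 'heading', np.float64(0.19318092302613096))
[[258.72913652 152.64146049]
 [143.22032573 166.59095023]]
```

View pics/w4.png

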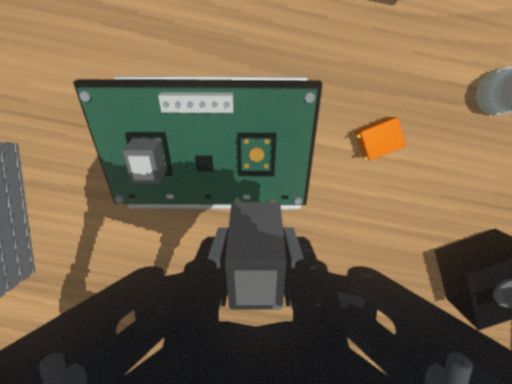

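servo_tool(
  targets=[
    {"hand":1,"x":-0.092,"y":-0.742,"z":0,"roll":0.032},
    {"hand":1,"x":-0.092,"y":-0.742,"z":0,"roll":0.032},
    {"hand":1,"x":-0.092,"y":-0.742,"z":0,"roll":0.032},
    {"hand":1,"x":-0.092,"y":-0.742,"z":0,"roll":0.032},
    {"hand":1,"x":-0.092,"y":-0.742,"z":0,"roll":0.032},
    {"hand":1,"x":-0.092,"y":-0.742,"z":0,"roll":0.032},
    {"hand":1,"x":-0.092,"y":-0.742,"z":0,"roll":0.032},
    {"hand":1,"x":-0.092,"y":-0.742,"z":0,"roll":0.032},
    {"hand":1,"x":-0.092,"y":-0.742,"z":0,"roll":0.032},
    {"hand":1,"x":-0.092,"y":-0.742,"z":0,"roll":0.032},
  ],
)

```text
time: 5.43
tool_pos: [0.4363, 0.3236, 0.1958]
tcp_rot: [-3.136, -0.154, 0.006]
wrist_force: [0.4, -0.4, -0.3]
width: 0.303
grip_force: 41.3
```

servo_tool(
  targets=[
    {"hand":1,"x":0,"y":0,"z":0,"roll":0},
    {"hand":1,"x":0,"y":0,"z":0,"roll":0},
    {"hand":1,"x":0,"y":0,"z":0,"roll":0},
    {"hand":1,"x":0,"y":0,"z":0,"roll":0},
  ],
)

```text
time: 5.77
tool_pos: [0.4403, 0.3166, 0.1971]
tcp_rot: [3.137, 0.142, -0.002]
wrist_force: [0.5, 0.4, -1.0]
width: 0.3
grip_force: 41.4
```

```bash
python3 - <<'E'
from h import *
s=bot.read_state();print(s['tool_pos']);i=read_camera('wrist');cv2.imwrite('pics/w5.png',i[...,::-1])
print(move([.44,.318,.05],s,.0915))
# pad centre from w4
im=cv2.imread('pics/w4.png');v=np.load('pics/w4.npy');cam=campose('wrist',dict(tool_pos=v[:3],tcp_rot=v[3:]))
h=cv2.cvtColor(im,cv2.COLOR_BGR2HSV)[135:178,238:276];m=((h[...,0]>12)&(h[...,0]<35)&(h[...,1]>110)&(h[...,2]>90)).astype(np.uint8)
n,l,st,ce=cv2.connectedComponentsWithStats(m,connectivity=4);k=1+st[1:,4].argmax();c=ce[k]+[238,135];print(st[k],c)
b=least_squares(lambda q:proj(cam,board(*B,[[q[0],q[1],.0025]]))[0]-c,[0,-.05]).x;print("pad in board est",b,board(*B,[[*b,.0025]]))
E
```

```text
[0.44025305 0.31663679 0.1971109 ]
(array([ 0.    , -0.003 ,  0.2942]), 'roll', np.float64(-0.0003), 'heading', np.float64(0.09067139011217108))
[ 11  12  15  15 173] [256.09248555 154.19653179]
pad in board est [-0.00167408 -0.04752994] [[ 0.58573335 -0.0316132   0.06777666]]
```

servo_tool(
  targets=[
    {"hand":1,"x":0,"y":0,"z":0.15,"roll":0},
    {"hand":1,"x":0,"y":0,"z":0.29,"roll":0},
    {"hand":1,"x":0,"y":0,"z":0.29,"roll":0},
    {"hand":1,"x":0,"y":0,"z":0.29,"roll":0},
    {"hand":1,"x":0,"y":0,"z":0.29,"roll":0},
    {"hand":1,"x":0,"y":0,"z":0.29,"roll":0},
    {"hand":-1,"x":0,"y":0,"z":0.29,"roll":0},
    {"hand":-1,"x":0,"y":0,"z":0.29,"roll":0},
    {"hand":-1,"x":0,"y":0,"z":0.29,"roll":0},
    {"hand":-1,"x":0,"y":0,"z":0.29,"roll":0},
  ],
)

```text
time: 6.65
tool_pos: [0.4415, 0.3192, 0.055]
tcp_rot: [-3.136, -0.145, -0.006]
wrist_force: [-0.1, 0.4, -0.0]
width: 0.851
grip_force: 0.0
```

servo_tool(
  targets=[
    {"hand":-1,"x":0,"y":0,"z":0,"roll":0},
    {"hand":-1,"x":0,"y":0,"z":0,"roll":0},
    {"hand":-1,"x":0,"y":0,"z":-0.15,"roll":0},
    {"hand":-1,"x":0,"y":0,"z":-0.37,"roll":0},
    {"hand":-1,"x":0,"y":0,"z":-0.37,"roll":0},
    {"hand":-1,"x":0,"y":0,"z":-0.37,"roll":0},
    {"hand":-1,"x":0,"y":0,"z":-0.37,"roll":0},
    {"hand":-1,"x":0,"y":0,"z":-0.37,"roll":0},
    {"hand":-1,"x":0,"y":0,"z":-0.37,"roll":0},
  ],
)

```text
time: 7.4
tool_pos: [0.4408, 0.3189, 0.2399]
tcp_rot: [-3.136, -0.146, -0.006]
wrist_force: [-0.4, -0.1, -0.2]
width: 0.997
grip_force: 0.0
```

```bash
python3 - <<'E'
from h import *
s=bot.read_state();print(s['tool_pos'],s['joint_vel'].round(2),s['q'].round(2));i=read_camera('wrist');j=read_camera('top')
cv2.imwrite('pics/w6.png',np.vstack([cv2.resize(i,(400,300)),cv2.resize(j[160:290,60:290],(531,300))[:,:400]])[...,::-1])
for h in (.576,.576-np.pi/2): print(move([.489,-.338,.24],s,h))
E
```

```text
[0.44084708 0.31891331 0.23989371] [-0.    0.04  0.06  0.   -0.   -0.  ] [ 0.58  0.01  1.88 -0.    1.25  2.06]
(array([-0.026 ,  1.3171, -0.0029]), 'roll', np.float64(-0.1538), 'heading', np.float64(0.09287369622162317))
(array([-0.026 ,  1.3171, -0.0029]), 'roll', np.float64(0.3462), 'heading', np.float64(0.09287369622162317))
```

View pics/w6.png

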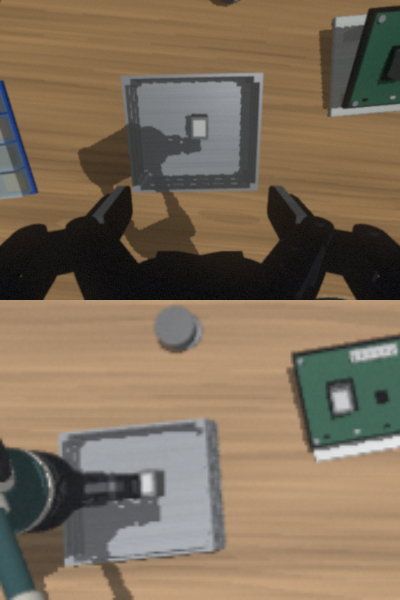

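servo_tool(
  targets=[
    {"hand":-1,"x":-0.016,"y":0.8,"z":0,"roll":0},
    {"hand":-1,"x":-0.016,"y":0.8,"z":0,"roll":0},
    {"hand":-1,"x":-0.016,"y":0.8,"z":0,"roll":0},
    {"hand":-1,"x":-0.016,"y":0.8,"z":0,"roll":0},
    {"hand":-1,"x":-0.016,"y":0.8,"z":0,"roll":0},
    {"hand":-1,"x":-0.016,"y":0.8,"z":0,"roll":0},
    {"hand":-1,"x":-0.016,"y":0.8,"z":0,"roll":0},
    {"hand":-1,"x":-0.016,"y":0.8,"z":0,"roll":0},
    {"hand":-1,"x":-0.016,"y":0.8,"z":0,"roll":0},
    {"hand":-1,"x":-0.016,"y":0.8,"z":0,"roll":0},
  ],
)

```text
time: 8.33
tool_pos: [0.4673, -0.084, 0.2352]
tcp_rot: [3.138, 0.143, -0.007]
wrist_force: [1.3, 0.2, 0.2]
width: 0.999
grip_force: 0.0
```

servo_tool(
  targets=[
    {"hand":-1,"x":-0.01,"y":0.517,"z":0,"roll":-0.154},
    {"hand":-1,"x":-0.01,"y":0.517,"z":0,"roll":-0.154},
    {"hand":-1,"x":-0.01,"y":0.517,"z":0,"roll":-0.154},
    {"hand":-1,"x":-0.01,"y":0.517,"z":0,"roll":-0.154},
    {"hand":-1,"x":-0.01,"y":0.517,"z":0,"roll":-0.154},
    {"hand":-1,"x":-0.01,"y":0.517,"z":0,"roll":-0.154},
    {"hand":-1,"x":-0.01,"y":0.517,"z":0,"roll":-0.154},
    {"hand":-1,"x":-0.01,"y":0.517,"z":0,"roll":-0.154},
    {"hand":-1,"x":-0.01,"y":0.517,"z":0,"roll":-0.154},
    {"hand":-1,"x":-0.01,"y":0.517,"z":0,"roll":-0.154},
  ],
)

```text
time: 9.17
tool_pos: [0.487, -0.3374, 0.2354]
tcp_rot: [-3.008, -0.891, 0.004]
wrist_force: [-0.3, 0.2, -0.2]
width: 0.995
grip_force: 0.0
```

```bash
python3 - <<'E'
from h import *
from f import refine_tail
s=bot.read_state();print(s['tool_pos'],s['joint_vel'].round(2));i=read_camera('wrist')[...,::-1].copy();cv2.imwrite('pics/w7.png',i)
cam=campose('wrist',s);uv=proj(cam,[[.4886,-.3385,.16],[.4886,-.3385,.065]]);print(uv)
print(move([.4886,-.3385,.106],s,.576))
c,r,stt=refine_tail(i,uv[0]);print(c,r,stt)
b=cv2.boxPoints(r);cc=b.mean(0);b=b[np.argsort(np.arctan2(b[:,1]-cc[1],b[:,0]-cc[0]))]
T=np.array([[.009,.009,.16],[.009,-.009,.16],[-.009,-.009,.16],[-.009,.009,.16]])
print(fit([(cam,b,[0,1,2,3])],lambda x:yawpts(*x,T),[.4886,-.3385,.576]))
E
```

```text
[ 0.48696947 -0.33744076  0.23541272] [ 0.02 -0.02  0.    0.   -0.   -0.  ]
[[258.55234268 201.33249152]
 [258.02301591 175.87419536]]
(array([0.0018, 0.0047, 0.2588]), 'roll', np.float64(0.0001), 'heading', np.float64(0.5761782019543903))
52 ((268.0, 174.5), (71.0, 50.0), 90.0) [ 243  139   51   72 2205]
(array([ 0.51071174, -0.33265295,  0.58018955]), np.float64(19.276301997696287))
```

```bash
python3 - <<'E'
import cv2,numpy as np
g=cv2.imread('pics/w7.png',0)
for v in (190,196,202,208): print(v,g[v,225:295].tolist())
for u in (250,260,268): print(u,g[130:235,u].tolist())
E
```

```text
190 [33, 36, 33, 34, 31, 35, 33, 34, 32, 38, 34, 40, 39, 36, 37, 39, 34, 36, 35, 36, 38, 40, 48, 48, 52, 50, 52, 52, 47, 51, 52, 49, 51, 49, 52, 53, 50, 50, 48, 51, 50, 48, 50, 50, 46, 40, 39, 43, 36, 42, 41, 41, 38, 34, 41, 41, 40, 43, 41, 42, 40, 41, 39, 45, 43, 38, 46, 60, 85, 107]
196 [35, 34, 35, 31, 33, 36, 34, 35, 35, 39, 38, 37, 36, 34, 35, 38, 38, 36, 30, 35, 33, 41, 54, 51, 51, 52, 53, 53, 52, 51, 52, 50, 52, 50, 55, 52, 50, 50, 50, 58, 62, 61, 59, 52, 45, 41, 41, 38, 41, 37, 38, 36, 37, 40, 40, 40, 46, 36, 41, 42, 45, 42, 45, 41, 48, 43, 47, 70, 100, 119]
202 [35, 33, 35, 32, 36, 34, 38, 31, 37, 34, 36, 33, 36, 35, 36, 37, 34, 36, 36, 37, 36, 43, 48, 54, 53, 51, 54, 51, 51, 53, 53, 52, 50, 51, 53, 56, 53, 60, 68, 82, 94, 91, 75, 55, 46, 39, 35, 41, 35, 41, 36, 40, 41, 40, 45, 42, 41, 41, 41, 42, 42, 40, 43, 43, 41, 46, 51, 78, 111, 126]
208 [59, 57, 59, 58, 58, 58, 59, 60, 58, 59, 54, 57, 57, 57, 59, 53, 55, 54, 55, 56, 54, 61, 53, 56, 55, 54, 52, 53, 55, 58, 52, 51, 51, 57, 55, 53, 54, 60, 77, 81, 74, 64, 58, 58, 63, 60, 51, 57, 60, 59, 57, 58, 61, 63, 62, 64, 62, 61, 60,
[... 698 characters left out ...]
9, 49, 46, 53, 49, 46, 47, 47, 47, 47, 48, 50, 53, 53, 50, 56, 53, 48, 52, 51, 52, 52, 57, 53, 56, 53, 53, 52, 53, 49, 53, 52, 63, 83, 108, 121, 122, 121, 117, 121, 120, 120, 116, 118, 120, 120, 122, 125, 125, 122, 121, 118, 120, 119, 118, 123, 122]
268 [114, 110, 91, 69, 56, 42, 31, 30, 33, 41, 43, 48, 46, 40, 48, 42, 42, 46, 43, 49, 42, 44, 40, 43, 44, 34, 32, 34, 37, 39, 43, 40, 36, 37, 41, 50, 50, 55, 60, 65, 61, 59, 56, 53, 60, 64, 69, 79, 91, 93, 84, 81, 80, 79, 72, 63, 46, 46, 46, 48, 50, 50, 50, 54, 52, 50, 52, 52, 50, 52, 55, 55, 55, 53, 50, 52, 54, 53, 58, 75, 89, 104, 118, 125, 125, 126, 125, 126, 127, 122, 120, 120, 120, 121, 118, 121, 118, 119, 122, 123, 121, 125, 121, 120, 118]
```

servo_tool(
  targets=[
    {"hand":-1,"x":0.002,"y":0.003,"z":0.08,"roll":0},
    {"hand":-1,"x":0.002,"y":0.003,"z":0.16,"roll":0},
    {"hand":-1,"x":0.002,"y":0.003,"z":0.22,"roll":0},
    {"hand":-1,"x":0.002,"y":0.003,"z":0.259,"roll":0},
    {"hand":-1,"x":0.002,"y":0.003,"z":0.259,"roll":0},
    {"hand":-1,"x":0.002,"y":0.003,"z":0.259,"roll":0},
    {"hand":1,"x":0.002,"y":0.003,"z":0.259,"roll":0},
    {"hand":1,"x":0.002,"y":0.003,"z":0.259,"roll":0},
    {"hand":1,"x":0.002,"y":0.003,"z":0.259,"roll":0},
    {"hand":1,"x":0.002,"y":0.003,"z":0.259,"roll":0},
  ],
  grip_force=40,
)

```text
time: 10.05
tool_pos: [0.4907, -0.3401, 0.1103]
tcp_rot: [3.009, 0.892, 0.003]
wrist_force: [0.5, 0.6, -0.1]
width: 0.456
grip_force: 0.0
```

servo_tool(
  targets=[
    {"hand":1,"x":0,"y":0,"z":0,"roll":0},
    {"hand":1,"x":0,"y":0,"z":0,"roll":0},
    {"hand":1,"x":0,"y":0,"z":0,"roll":0},
    {"hand":1,"x":0,"y":0,"z":0,"roll":0},
    {"hand":1,"x":0,"y":0,"z":0,"roll":0},
  ],
)

```text
time: 10.47
tool_pos: [0.4899, -0.3396, 0.1088]
tcp_rot: [3.012, 0.893, 0.001]
wrist_force: [-0.3, 0.8, 4.5]
width: 0.205
grip_force: 43.6
```

servo_tool(
  targets=[
    {"hand":1,"x":0,"y":0,"z":-0.04,"roll":0},
    {"hand":1,"x":0,"y":0,"z":-0.08,"roll":0},
    {"hand":1,"x":0,"y":0,"z":-0.125,"roll":0},
    {"hand":1,"x":0,"y":0,"z":-0.125,"roll":0},
    {"hand":1,"x":0,"y":0,"z":-0.125,"roll":0},
    {"hand":1,"x":0.06,"y":0,"z":-0.125,"roll":0},
    {"hand":1,"x":0.13,"y":0,"z":-0.125,"roll":0},
    {"hand":1,"x":0.13,"y":0,"z":-0.125,"roll":0},
    {"hand":1,"x":0.13,"y":0,"z":-0.125,"roll":0},
  ],
)

```text
time: 11.22
tool_pos: [0.5441, -0.3023, 0.1684]
tcp_rot: [-3.008, -0.896, 0.004]
wrist_force: [-0.3, 0.2, -1.2]
width: 0.203
grip_force: 43.1
```

```bash
python3 - <<'E'
from h import *
s=bot.read_state();print(s['tool_pos'],s['wrist_force'],s['width'])
i=read_camera('wrist')[...,::-1].copy();cv2.imwrite('pics/w8.png',i);np.save('pics/w8.npy',np.r_[s['tool_pos'],s['tcp_rot']])
j=read_camera('scene')[...,::-1].copy();cv2.imwrite('pics/s8.png',j)
# predicted probe points: axis vertical through grasp
M=R.from_rotvec(s['tcp_rot']).as_matrix()
P=np.array([s['tool_pos']+M@[0,0,-.019+.118-a] for a in (0,18e-3,50e-3,55e-3,.118,.15)])
print(P[0],proj(campose('wrist',s),P).round(1).tolist());print(proj(campose('scene'),P).round(1).tolist())
E
```

```text
[ 0.54414154 -0.30233225  0.16842206] [-0.2545486   0.18601871 -1.20164488] 0.20338456060350432
[ 0.54385311 -0.30216249  0.06942262] [[255.8, 194.3], [255.8, 200.3], [255.9, 213.7], [255.9, 216.1], [256.2, 262.1], [256.4, 305.7]]
[[168.2, 230.9], [166.8, 227.9], [164.1, 222.4], [163.7, 221.5], [158.1, 209.4], [154.9, 202.7]]
```

servo_tool(
  targets=[
    {"hand":1,"x":0,"y":0,"z":0.045,"roll":0},
    {"hand":1,"x":0,"y":0,"z":0.088,"roll":0},
    {"hand":1,"x":0,"y":0,"z":0.088,"roll":0},
    {"hand":1,"x":-0.02,"y":0,"z":0.088,"roll":0},
    {"hand":1,"x":-0.034,"y":0,"z":0.088,"roll":0},
    {"hand":1,"x":-0.034,"y":0,"z":0.088,"roll":0},
    {"hand":1,"x":-0.034,"y":0,"z":0.088,"roll":0},
    {"hand":1,"x":-0.034,"y":0,"z":0.088,"roll":0},
  ],
  grip_force=20,
)

```text
time: 11.98
tool_pos: [0.5304, -0.3141, 0.1283]
tcp_rot: [3.011, 0.891, 0.003]
wrist_force: [0.1, -0.4, -1.2]
width: 0.204
grip_force: 43.1
```

servo_tool(
  targets=[
    {"hand":1,"x":-0.004,"y":0,"z":0,"roll":0},
    {"hand":1,"x":-0.008,"y":0,"z":0,"roll":0},
    {"hand":1,"x":-0.012,"y":0,"z":0,"roll":0},
    {"hand":1,"x":-0.016,"y":0,"z":0,"roll":0},
    {"hand":1,"x":-0.02,"y":0,"z":0,"roll":0},
    {"hand":1,"x":-0.024,"y":0,"z":0,"roll":0},
    {"hand":1,"x":-0.024,"y":0,"z":0,"roll":0},
  ],
)

```text
time: 12.57
tool_pos: [0.5215, -0.3192, 0.1278]
tcp_rot: [3.012, 0.892, 0.006]
wrist_force: [3.6, 2.8, 1.1]
width: 0.204
grip_force: 43.4
```

servo_tool(
  targets=[
    {"hand":1,"x":-0.006,"y":0,"z":0,"roll":0},
    {"hand":1,"x":-0.012,"y":0,"z":0,"roll":0},
    {"hand":1,"x":-0.018,"y":0,"z":0,"roll":0},
    {"hand":1,"x":-0.024,"y":0,"z":0,"roll":0},
    {"hand":1,"x":-0.03,"y":0,"z":0,"roll":0},
    {"hand":1,"x":-0.036,"y":0,"z":0,"roll":0},
    {"hand":1,"x":-0.042,"y":0,"z":0,"roll":0},
    {"hand":1,"x":-0.047,"y":0,"z":0,"roll":0},
    {"hand":1,"x":-0.047,"y":0,"z":0,"roll":0},
    {"hand":1,"x":-0.047,"y":0,"z":0,"roll":0},
  ],
)

```text
time: 13.4
tool_pos: [0.5011, -0.3321, 0.1271]
tcp_rot: [3.012, 0.893, 0.003]
wrist_force: [3.9, 3.3, -1.5]
width: 0.204
grip_force: 43.1
```

```bash
python3 - <<'E'
from h import *
s=bot.read_state();print(s['tool_pos'],s['wrist_force'],s['width'],s['joint_vel'].round(3));print((s['tool_pos']-[.4886,-.3385,0])@[.839,.545,0])
i=read_camera('wrist')[...,::-1].copy();j=read_camera('scene')[...,::-1].copy();cv2.imwrite('pics/w9.png',i);cv2.imwrite('pics/s9.png',j)
print(s['tcp_rot'])
cv2.imwrite('pics/c9.png',np.hstack([cv2.resize(i[120:340,170:340],(400,518)),cv2.resize(j[170:260,110:180],(400,514))[:518] if 0 else cv2.resize(j[170:260,110:180],(400,518))]))
E
```

```text
[ 0.50110947 -0.33209946  0.12706039] [ 3.85868903  3.28199342 -1.5274061 ] 0.20429286052147222 [ 0.001 -0.    -0.001 -0.002  0.001  0.001]
0.0139837383191434
[3.01203962 0.89278821 0.00303103]
```

View pics/c9.png

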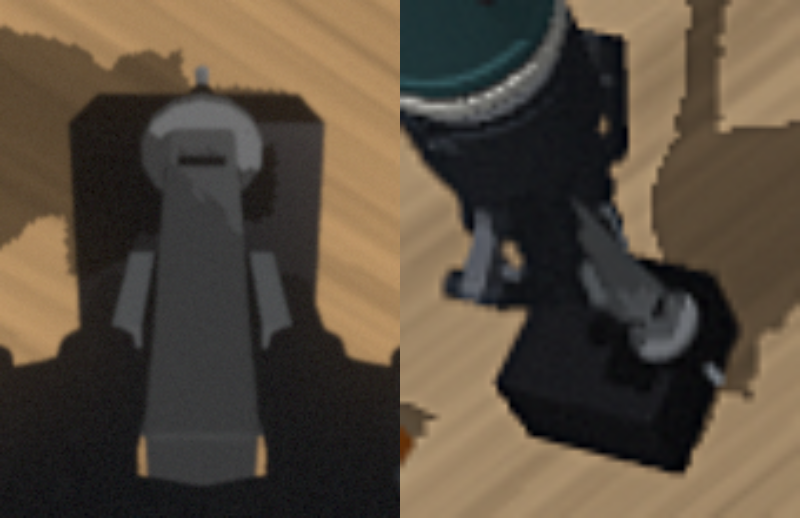

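```bash
python3 - <<'E'
from h import *
s=bot.read_state();cam=campose('wrist',s);M=R.from_rotvec(s['tcp_rot']).as_matrix()
def pt(q,a,r=0):
    th,x0,g=q; sn,cs=np.sin(th),np.cos(th)
    t=np.array([x0+(g-a)*sn+r*cs,0,-.019+(g-a)*cs-r*sn]); return s['tool_pos']+M@t
feat=[(0.0,0.0025,148.9),(.15,.009,303.6),(.15,-.009,323.1),(.0525,.017,161.2)]
f=lambda q:np.array([proj(cam,pt(q,a,r))[0,1]-v for a,r,v in feat])
for g in (.112,.115,.118,.121):
    r=least_squares(lambda p:f([p[0],p[1],g]),[.35,0]);print(g,np.degrees(r.x[0]),r.x[1],r.fun.round(1))
r=least_squares(f,[.35,0,.118]);print(np.degrees(r.x[0]),r.x[1:],r.fun.round(1))
for d in (18,20,22): print(d,f([np.radians(d),0,.118]).round(1))
E
```

```text
0.112 14.665911896287614 0.009166994475317481 [ 0.1 -5.8  8.6 -2.8]
0.115 15.568756558927799 0.00665997368881256 [-0.3 -5.1  7.4 -2. ]
0.118 16.472101722658326 0.004076552283919278 [-0.6 -4.5  6.3 -1.2]
0.121 17.375180794206592 0.0014186102755755665 [-1.  -3.9  5.3 -0.4]
20.894602998105487 [-0.00966218  0.13274364] [-2.2 -2.1  1.8  2.4]
18 [ 0.9  7.4 15.7  3.1]
20 [-3.8 10.  16.4  0.3]
22 [-8.5 12.5 17.  -2.5]
```

```bash
python3 - <<'E'
from h import *
for n in ('w8','w9'):
    g=cv2.imread(f'pics/{n}.png',0).astype(float)
    print(n,[int(x) for x in g[135:360,249:262].mean(1)])
    for v in (200,215,230,260,290,300,310): print(v,[int(x) for x in g[v-1:v+2,220:292].mean(0)])
E
```

```text
w8 [131, 131, 132, 132, 131, 130, 131, 130, 129, 128, 126, 125, 126, 126, 126, 128, 130, 132, 131, 126, 119, 114, 114, 113, 113, 113, 114, 113, 110, 107, 106, 105, 107, 108, 108, 107, 108, 109, 108, 109, 109, 111, 115, 121, 125, 128, 127, 126, 126, 127, 128, 128, 127, 127, 127, 126, 115, 91, 69, 61, 61, 61, 60, 59, 61, 60, 58, 60, 59, 58, 57, 54, 54, 54, 53, 48, 37, 30, 34, 45, 52, 53, 54, 52, 52, 53, 52, 53, 53, 52, 52, 52, 53, 52, 52, 52, 52, 51, 51, 51, 52, 51, 50, 51, 51, 51, 51, 52, 51, 50, 50, 51, 51, 51, 50, 50, 50, 49, 50, 50, 51, 50, 51, 50, 50, 50, 50, 51, 50, 50, 50, 50, 50, 50, 50, 50, 50, 50, 49, 49, 49, 51, 49, 49, 49, 49, 49, 50, 52, 52, 52, 54, 53, 54, 54, 54, 54, 54, 54, 54, 54, 54, 53, 54, 54, 55, 54, 55, 54, 54, 53, 53, 53, 54, 54, 54, 53, 55, 53, 53, 54, 54, 53, 54, 54, 53, 53, 54, 54, 57, 59, 39, 24, 19, 19, 19, 19, 19, 19, 18, 19, 17, 19, 19, 17, 19, 18, 19, 19, 18, 18, 17, 17, 19, 17, 19, 18, 14, 17, 17, 18, 18, 18, 18, 16]
200 [56, 52, 51, 53, 51, 48, 48, 52, 52, 50, 49, 51, 48, 49, 49, 58, 57, 58, 62, 59, 58, 58, 57, 60, 58, 59, 59, 60, 60, 58, 59, 59, 62, 59
[... 4208 characters left out ...]
 56, 56, 56, 57, 56, 57, 57, 57, 56, 58, 57, 57, 54, 50, 33, 24, 24, 20, 25, 26, 27, 25, 24, 21, 28, 25, 24]
300 [23, 23, 24, 23, 23, 22, 25, 22, 27, 29, 37, 48, 53, 55, 55, 54, 56, 57, 56, 58, 58, 56, 56, 54, 56, 55, 56, 58, 54, 58, 58, 57, 55, 55, 58, 58, 56, 58, 57, 55, 56, 55, 56, 55, 61, 56, 56, 56, 56, 56, 57, 57, 55, 55, 56, 57, 57, 54, 53, 49, 41, 33, 28, 27, 23, 22, 22, 18, 23, 24, 26, 25]
310 [23, 23, 25, 20, 24, 25, 23, 32, 71, 116, 129, 117, 77, 59, 59, 57, 58, 59, 59, 58, 58, 60, 57, 58, 60, 58, 58, 57, 60, 59, 59, 58, 57, 58, 58, 58, 57, 59, 60, 58, 58, 57, 57, 58, 59, 58, 60, 58, 56, 57, 60, 58, 56, 59, 58, 58, 59, 59, 68, 96, 127, 128, 100, 53, 26, 24, 25, 18, 25, 19, 26, 22]
```

```bash
cat > ang.py <<'E'
from h import *
def run(v9,label=""):
    v=np.load('pics/w8.npy');s=dict(tool_pos=v[:3],tcp_rot=v[3:]);cam=campose('wrist',s);M=R.from_rotvec(s['tcp_rot']).as_matrix()
    def pv(th,x0,g,a,r,dx,dz):
        sn,cs=np.sin(th),np.cos(th)
        return proj(cam,s['tool_pos']+M@[x0+(g-a)*sn+r*cs+dx,0,-.019+(g-a)*cs-r*sn+dz])[0,1]
    # tail edge, mark, flange far rim
    def res(q):
        t8,t9,x0,g,m,dx,dz=q; o=[]
        for t,(a,b,c) in ((t8,(283,212.5,192.5)),(t9,v9)):
            o+=[pv(t,x0,g,.15,.009,dx,dz)-a,pv(t,x0,g,m,.009,dx,dz)-b,pv(t,x0,g,.0525,.017,dx,dz)-c]
        return o+[t8/np.radians(.5),x0/.0015,(g-.118)/.002,dx/.0015,dz/.0015]
    r=least_squares(res,[0,.35,0,.118,.06,0,0]);print(label,np.degrees(r.x[:2]),(1e3*r.x[2:]).round(2),r.fun.round(2)); return r.x
if __name__=="__main__": run((304,187.5,162))
E
python3 ang.py
```

```text
[-2.90360877e-03  1.89753335e+01] [ -1.12 123.22  69.9   -1.12  -0.28] [-1.4  -1.05 -0.32  1.33  0.59  0.55 -0.01 -0.74  2.61 -0.74 -0.19]
```

servo_tool(
  targets=[
    {"hand":1,"x":0.03,"y":0,"z":0,"roll":0},
    {"hand":1,"x":0.03,"y":0,"z":-0.06,"roll":0},
    {"hand":1,"x":0.03,"y":0,"z":-0.14,"roll":0},
    {"hand":1,"x":0.03,"y":0,"z":-0.22,"roll":0},
    {"hand":1,"x":0.03,"y":0,"z":-0.22,"roll":0.122},
    {"hand":1,"x":0.03,"y":0,"z":-0.22,"roll":0.122},
    {"hand":1,"x":0.03,"y":0,"z":-0.22,"roll":0.122},
    {"hand":1,"x":0.03,"y":0,"z":-0.22,"roll":0.122},
    {"hand":1,"x":0.03,"y":0,"z":-0.22,"roll":0.122},
    {"hand":1,"x":0.03,"y":0,"z":-0.22,"roll":0.122},
  ],
  grip_force=100,
)

```text
time: 14.33
tool_pos: [0.5125, -0.3241, 0.2362]
tcp_rot: [-3.126, -0.308, 0.002]
wrist_force: [-0.2, -0.6, -0.6]
width: 0.199
grip_force: 97.5
```

```bash
python3 - <<'E'
from h import *
s=bot.read_state();print(s['tool_pos'],s['wrist_force'],s['grip_force'],s['joint_vel'].round(2))
i=read_camera('wrist')[...,::-1];cv2.imwrite('pics/w10.png',i)
g=cv2.cvtColor(i,cv2.COLOR_BGR2GRAY).astype(float)
print([int(x) for x in g[135:320,249:262].mean(1)])
n=boardR(B[2])[:,2];pad=np.array([.5857,-.0316,.0678]);th=np.radians(20);L=R.from_euler('z',B[2]).as_matrix()@[1,0,0]
tip=lambda t:None
off=.118*np.sin(th)*L-np.array([0,0,-.019+.118*np.cos(th)])  # tip rel TCP, world
tgt=pad+n*.02-off;print(tgt,tgt+[0,0,.0],move(tgt+[0,0,.05],s,B[2]),move(tgt,s,B[2]))
E
```

```text
[ 0.51252641 -0.32412443  0.23622595] [-0.24034156 -0.59053078 -0.64918821] 97.48756527900696 [-0.   -0.   -0.    0.   -0.    0.01]
[130, 130, 132, 133, 135, 136, 134, 133, 130, 128, 128, 130, 129, 126, 123, 118, 112, 107, 102, 94, 82, 63, 47, 40, 38, 49, 63, 73, 84, 95, 100, 102, 101, 101, 102, 102, 102, 101, 101, 99, 89, 78, 74, 72, 73, 72, 72, 73, 71, 68, 62, 51, 37, 30, 33, 46, 60, 70, 72, 73, 72, 71, 71, 71, 72, 71, 71, 71, 71, 72, 71, 71, 71, 71, 71, 71, 72, 72, 72, 72, 70, 71, 71, 70, 69, 68, 66, 64, 63, 61, 61, 61, 61, 60, 56, 55, 54, 55, 54, 55, 54, 55, 55, 54, 54, 55, 55, 53, 55, 55, 53, 54, 54, 53, 54, 54, 53, 54, 54, 54, 54, 53, 53, 53, 54, 53, 53, 54, 53, 53, 54, 53, 52, 53, 54, 54, 53, 52, 53, 52, 52, 52, 52, 53, 53, 53, 53, 53, 53, 52, 52, 52, 52, 52, 52, 51, 53, 52, 52, 51, 52, 51, 51, 52, 52, 50, 52, 54, 57, 59, 59, 58, 55, 54, 54, 54, 53, 53, 54, 53, 53, 54, 53, 53, 53]
[ 0.53937755 -0.04065292  0.17847758] [ 0.53937755 -0.04065292  0.17847758] (array([ 0.1634, -0.5455,  0.0155]), 'roll', np.float64(0.0011), 'heading', np.float64(0.19655228576781003)) (array([ 0.1635, -0.5455,  0.1155]), 'roll', np.float64(0.0011), 'heading', np.float64(0.19655228576781003))
```

servo_tool(
  targets=[
    {"hand":1,"x":0.163,"y":-0.545,"z":0.01,"roll":0.001},
    {"hand":1,"x":0.163,"y":-0.545,"z":0.01,"roll":0.001},
    {"hand":1,"x":0.163,"y":-0.545,"z":0.01,"roll":0.001},
    {"hand":1,"x":0.163,"y":-0.545,"z":0.01,"roll":0.001},
    {"hand":1,"x":0.163,"y":-0.545,"z":0.01,"roll":0.001},
    {"hand":1,"x":0.163,"y":-0.545,"z":0.01,"roll":0.001},
    {"hand":1,"x":0.163,"y":-0.545,"z":0.01,"roll":0.001},
    {"hand":1,"x":0.163,"y":-0.545,"z":0.01,"roll":0.001},
    {"hand":1,"x":0.163,"y":-0.545,"z":0.1,"roll":0.001},
    {"hand":1,"x":0.163,"y":-0.545,"z":0.1,"roll":0.001},
  ],
)

```text
time: 15.22
tool_pos: [0.537, -0.0402, 0.1816]
tcp_rot: [-3.126, -0.304, 0.012]
wrist_force: [-2.4, 0.5, -2.6]
width: 0.2
grip_force: 98.0
```

servo_tool(
  targets=[
    {"hand":1,"x":0,"y":0,"z":0,"roll":0},
    {"hand":1,"x":0,"y":0,"z":0,"roll":0},
    {"hand":1,"x":0,"y":0,"z":0,"roll":0},
  ],
)

```text
time: 15.47
tool_pos: [0.5414, -0.0421, 0.1883]
tcp_rot: [3.127, 0.297, 0.003]
wrist_force: [-0.1, 0.1, 0.1]
width: 0.198
grip_force: 98.0
```

```bash
python3 - <<'E'
from h import *
s=bot.read_state();print(s['tool_pos'],s['tcp_rot'],s['wrist_force'],s['joint_vel'].round(2))
i=read_camera('wrist')[...,::-1].copy();cv2.imwrite('pics/w11.png',i);np.save('pics/w11.npy',np.r_[s['tool_pos'],s['tcp_rot']])
j=read_camera('scene')[...,::-1].copy();cv2.imwrite('pics/s11.png',j)
M=R.from_rotvec(s['tcp_rot']).as_matrix();th=np.radians(20)
pt=lambda a:s['tool_pos']+M@[(.118-a)*np.sin(th),0,-.019+(.118-a)*np.cos(th)]
P=np.array([pt(0),pt(.018),pt(.15),[.5857,-.0316,.0678]]);print(P)
print(proj(campose('wrist',s),P).round(1).tolist(),proj(campose('scene'),P).round(1).tolist())
h=cv2.cvtColor(i,cv2.COLOR_BGR2HSV)[100:210,200:310];m=((h[...,0]>12)&(h[...,0]<35)&(h[...,1]>110)&(h[...,2]>90)).astype(np.uint8)
n,l,st,ce=cv2.connectedComponentsWithStats(m,connectivity=4)
for k in range(1,n):
    if st[k,4]>15: print(st[k]+[200,100,0,0,0],ce[k]+[200,100])
E
```

```text
[ 0.54138229 -0.04206366  0.18831139] [3.12693706 0.29726353 0.00313848] [-0.060741    0.09875243  0.11689431] [-0.   -0.01 -0.01  0.   -0.    0.  ]
[[ 0.58120528 -0.03449248  0.09650602]
 [ 0.57512467 -0.03564635  0.11340853]
 [ 0.53053352 -0.04410805  0.23736025]
 [ 0.5857     -0.0316      0.0678    ]]
[[255.9, 147.8], [255.9, 158.7], [256.5, 326.9], [253.5, 138.5]] [[253.2, 175.6], [251.3, 171.0], [235.8, 133.7], [255.1, 181.6]]
[241 122   5   5  22] [242.90909091 123.90909091]
[263 122   4   5  20] [264.5 124. ]
[246 131  16  16 200] [253.67  138.535]
[262 149   5   5  18] [264.         151.05555556]
[273 175  37  35 414] [294.76086957 202.28985507]
[207 200  32  10 239] [223.9916318  205.11297071]
[200 203  10   7  29] [203.68965517 206.10344828]
```

```bash
python3 - <<'E'
import cv2,numpy as np
i=cv2.imread('pics/w11.png');j=cv2.imread('pics/s11.png')
hs=cv2.cvtColor(i,cv2.COLOR_BGR2HSV)
for v in range(132,172,2): print(v,' '.join(f"{a}/{b}" for a,b in zip(hs[v,244:268,1],hs[v,244:268,2])))
a=cv2.resize(i[110:240,200:312],(500,580),interpolation=cv2.INTER_CUBIC);b=cv2.resize(j[125:200,220:258+0],(294,580),interpolation=cv2.INTER_CUBIC)
cv2.imwrite('pics/c11.png',np.hstack([a,b]))
E
```

```text
132 110/102 111/103 115/100 95/99 75/99 101/111 137/136 155/153 157/161 158/163 163/163 160/159 157/156 142/142 118/123 76/108 81/104 116/101 113/102 122/100 104/103 115/102 125/96 112/100
134 113/102 105/102 82/100 90/108 149/144 167/173 164/185 163/188 164/185 165/186 167/185 168/181 163/182 167/183 167/177 154/161 122/130 77/106 95/102 116/101 116/101 125/100 117/100 120/98
136 110/100 85/102 93/110 153/160 167/183 165/188 163/188 163/185 164/185 163/185 168/182 167/182 167/182 171/182 165/185 163/181 158/170 129/138 70/109 106/101 116/99 113/99 112/100 104/91
138 102/95 76/90 135/128 162/173 168/184 169/187 164/187 163/186 163/186 165/185 168/184 166/183 164/184 168/182 168/184 169/184 162/179 142/158 89/112 101/104 108/99 111/101 113/99 109/94
140 106/99 76/104 131/127 161/176 168/187 167/186 162/189 165/185 165/185 167/185 167/185 167/180 170/179 166/184 167/185 164/187 161/181 141/156 76/110 99/106 119/103 116/101 115/102 118/99
142 111/99 84/91 103/97 155/148 164/177 165/184 166/187 167/186 166/184 164/185 167/183 165/182 166/183 164/185 167/182 163/178 153/162 103/121 75/109
[... 1560 characters left out ...]
60 12/65 12/64 11/72 10/74 10/80 3/83 6/79 9/84 6/84 6/82 3/77 9/81 9/82 3/82 10/79 10/76 7/75 4/67 8/65 11/70 24/63
164 3/82 6/80 6/85 8/90 8/91 5/97 7/103 10/105 7/105 14/108 5/108 2/108 5/111 7/112 7/109 7/108 7/105 7/103 5/97 5/97 3/93 3/91 11/93 9/86
166 7/105 9/109 7/110 5/112 5/109 5/111 4/114 7/114 4/116 9/114 4/115 2/113 5/111 9/116 2/114 7/115 4/114 5/113 7/114 4/114 9/112 2/111 2/110 2/110
168 7/112 11/115 9/113 7/113 5/113 0/114 2/113 4/114 4/115 4/114 7/115 7/112 4/114 0/113 0/115 0/111 5/112 5/112 5/113 2/114 2/113 9/117 7/113 4/116
170 9/117 7/111 2/113 9/112 9/115 2/114 4/115 5/113 7/112 4/114 9/115 4/116 5/113 2/113 2/110 4/115 5/113 5/113 7/114 2/112 4/116 4/114 7/115 7/116
```

servo_tool(
  targets=[
    {"hand":1,"x":0.0,"y":-0.004,"z":0.018,"roll":0},
    {"hand":1,"x":0.006,"y":-0.004,"z":0.036,"roll":0},
    {"hand":1,"x":0.006,"y":-0.004,"z":0.036,"roll":0},
    {"hand":1,"x":0.006,"y":-0.004,"z":0.036,"roll":0},
    {"hand":1,"x":0.006,"y":-0.004,"z":0.036,"roll":0},
    {"hand":1,"x":0.006,"y":-0.004,"z":0.036,"roll":0},
  ],
)

```text
time: 16.07
tool_pos: [0.543, -0.0388, 0.1688]
tcp_rot: [3.127, 0.298, 0.0]
wrist_force: [-0.6, 0.6, -0.3]
width: 0.198
grip_force: 98.0
```

```bash
cat > look.py <<'E'
import sys
from h import *
s=bot.read_state();print(s['tool_pos'],s['wrist_force'].round(2),s['joint_vel'].round(3))
i=read_camera('wrist')[...,::-1].copy();cv2.imwrite(f'pics/{sys.argv[1]}.png',i)
M=R.from_rotvec(s['tcp_rot']).as_matrix();th=np.radians(20);cam=campose('wrist',s);pad=np.array([.5857,-.0316,.0678])
P=np.array([s['tool_pos']+M@[.118*np.sin(th),0,-.019+.118*np.cos(th)],pad]);print("pred",proj(cam,P).round(1).tolist())
n=boardR(B[2]);tip=P[0]-.0014*M[:,0];d=n.T@(pad-tip);print("pad-tip in board mm",(1e3*d).round(2),"heading",np.arctan2(M[1,0],M[0,0]))
hs=cv2.cvtColor(i,cv2.COLOR_BGR2HSV)
m=((hs[...,0]>12)&(hs[...,0]<35)&(hs[...,1]>110)&(hs[...,2]>90)).astype(np.uint8);k,l,st,ce=cv2.connectedComponentsWithStats(m[110:200,220:290],connectivity=4)
for q in range(1,k):
    if st[q,4]>60: print("pad px",st[q],ce[q]+[220,110])
t=((hs[...,1]<50)&(hs[...,2]>60));print("tip rows",[(v,np.flatnonzero(t[v,245:268]).tolist()) for v in range(135,160,1)])
E
python3 look.py w12
```

```text
[ 0.54303374 -0.03876451  0.16882044] [-0.58  0.62 -0.31] [-0.001 -0.005 -0.004  0.    -0.    -0.001]
pred [[255.9, 147.8], [257.1, 143.0]]
pad-tip in board mm [  0.91  -1.04 -10.05] heading 0.19012446012816472
pad px [ 29  25  17  16 214] [257.18691589 142.54205607]
tip rows [(135, []), (136, []), (137, []), (138, []), (139, []), (140, []), (141, []), (142, []), (143, []), (144, []), (145, []), (146, []), (147, []), (148, []), (149, [10]), (150, [8, 9, 10, 11, 12]), (151, [7, 8, 9, 10, 11, 12, 13]), (152, [8, 9, 10, 11, 12, 13]), (153, [8, 9, 10, 11, 12, 13]), (154, [8, 9, 10, 11, 12, 13]), (155, [8, 9, 10, 11, 12]), (156, [8, 9, 11, 12]), (157, []), (158, []), (159, [])]
```

servo_tool(
  targets=[
    {"hand":1,"x":0.002,"y":0.0026,"z":0,"roll":0},
    {"hand":1,"x":0.004,"y":0.0026,"z":0.006,"roll":0},
    {"hand":1,"x":0.006,"y":0.0026,"z":0.012,"roll":0},
    {"hand":1,"x":0.008,"y":0.0026,"z":0.017,"roll":0},
    {"hand":1,"x":0.0107,"y":0.0026,"z":0.0238,"roll":0},
    {"hand":1,"x":0.0107,"y":0.0026,"z":0.0238,"roll":0},
    {"hand":1,"x":0.0107,"y":0.0026,"z":0.0238,"roll":0},
    {"hand":1,"x":0.0107,"y":0.0026,"z":0.0238,"roll":0},
    {"hand":1,"x":0.0107,"y":0.0026,"z":0.0238,"roll":0},
    {"hand":1,"x":0.0107,"y":0.0026,"z":0.0238,"roll":0},
  ],
)

```text
time: 16.95
tool_pos: [0.5484, -0.039, 0.1571]
tcp_rot: [3.127, 0.298, 0.0]
wrist_force: [-1.3, -0.2, 0.9]
width: 0.196
grip_force: 98.4
```

```bash
python3 look.py w13; python3 -c "
from h import *
f=[]
for k in range(6): read_camera('top'); f.append(bot.read_state()['wrist_force'])
print(np.mean(f,0),np.mean(f,0)@boardR(B[2]),np.std(f,0))"
```

```text
[ 0.54838723 -0.03904602  0.15706412] [-1.32 -0.22  0.93] [-0.    -0.001  0.001  0.    -0.001 -0.   ]
pred [[255.9, 147.8], [255.5, 151.1]]
pad-tip in board mm [0.04 0.27 2.77] heading 0.19012908513210006
pad px [ 27  33  18  16 181] [255.63535912 149.55801105]
tip rows [(135, []), (136, []), (137, []), (138, []), (139, []), (140, []), (141, []), (142, []), (143, []), (144, []), (145, []), (146, []), (147, []), (148, []), (149, []), (150, []), (151, []), (152, [9, 10, 11, 12]), (153, [9, 10, 11, 12]), (154, [9, 10, 11, 12]), (155, [8, 9, 10, 11, 12]), (156, [9, 10, 11, 12]), (157, []), (158, []), (159, [])]
[-1.00484542 -0.17065383  1.61664834] [-0.40454606  0.02524808  1.86764395] [0.26135964 0.43265128 0.46776877]
```

servo_tool(
  targets=[
    {"hand":1,"x":0.0008,"y":0,"z":0.0023,"roll":0},
    {"hand":1,"x":0.0017,"y":0,"z":0.0047,"roll":0},
    {"hand":1,"x":0.0017,"y":0,"z":0.0047,"roll":0},
    {"hand":1,"x":0.0017,"y":0,"z":0.0047,"roll":0},
    {"hand":1,"x":0.0017,"y":0,"z":0.0047,"roll":0},
    {"hand":1,"x":0.0017,"y":0,"z":0.0047,"roll":0},
  ],
)

```text
time: 17.8
tool_pos: [0.5492, -0.0389, 0.1546]
tcp_rot: [3.127, 0.298, -0.0]
wrist_force: [-1.9, -0.3, 1.6]
width: 0.195
grip_force: 98.5
```

```bash
python3 look.py w14; python3 -c "
from h import *
f=[]
for k in range(25): j=read_camera('scene'); f.append(bot.read_state()['wrist_force'])
print(np.mean(f,0),np.mean(f,0)@boardR(B[2]),np.std(f,0))
i=cv2.imread('pics/w14.png');j=j[...,::-1]
a=cv2.resize(i[110:240,200:312],(500,580),interpolation=cv2.INTER_CUBIC);b=cv2.resize(j[125:205,222:263],(297,580),interpolation=cv2.INTER_CUBIC)
cv2.imwrite('pics/c14.png',np.hstack([a,b]))"
```

```text
[ 0.54924408 -0.03885691  0.15455554] [-1.9  -0.29  1.58] [ 0.001  0.001  0.    -0.    -0.    -0.001]
pred [[255.9, 147.8], [255.6, 152.6]]
pad-tip in board mm [0.09 0.24 5.43] heading 0.19016419170062424
pad px [ 27  34  18  16 184] [255.77173913 150.94021739]
tip rows [(135, []), (136, []), (137, []), (138, []), (139, []), (140, []), (141, []), (142, []), (143, []), (144, []), (145, []), (146, []), (147, []), (148, []), (149, []), (150, []), (151, []), (152, []), (153, [10, 11]), (154, [9, 10, 11, 12]), (155, [8, 9, 10, 11, 12]), (156, [8, 9, 10, 11, 12]), (157, []), (158, []), (159, [])]
[-1.74750946 -0.69867438  2.11969512] [-1.0125813  -0.35052286  2.62428189] [0.4381968  0.50770889 0.51717594]
```

View pics/c14.png

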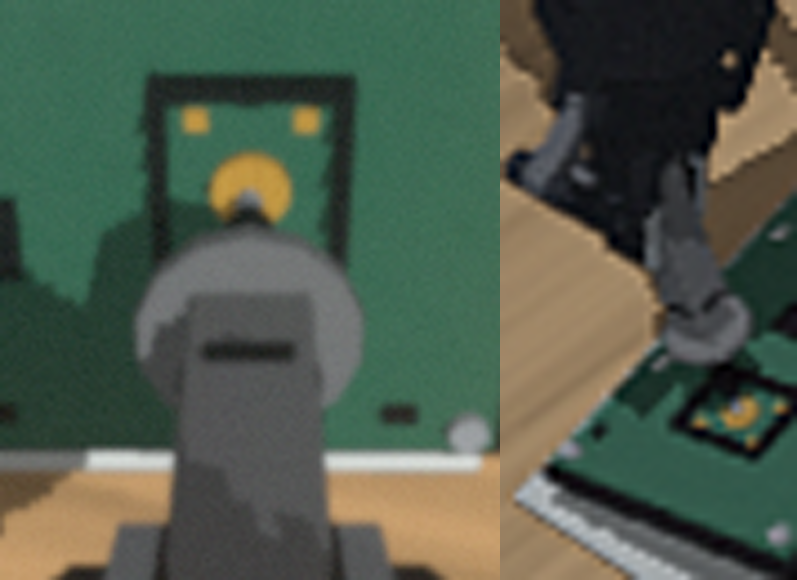

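```bash
python3 -c "
from workcell import ticket
print(ticket.finish_job())"
```

```text
the job is handed in; nothing more can be done
None
```

The tall relay is in the reject basket, and I handed the job in with the probe held on the right-hand socket's brass pad. My estimates put it within about 2 mm of the pad's centre, within about 1.5° of square to the board, and pressed about 5.5 mm of its 12 mm travel (roughly 3 N); the hand-in gave no verdict.

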